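# Clear the model-painting bench: paints back in their racks, file in the tool tray

## Task

Put the paints back: the dark green and the light green bottle into the green rack, the ochre and the dark brown bottle into the brown rack, one bottle to a free bay, standing on the bay's floor; and lay the orange-handled file flat in the wide empty compartment of the grey tool tray, lengthwise. Keep the bottles upright all the time, for their caps are loose, and leave the freshly painted tank and the white mixing cup where they stand.

Things in the scene. Friction and masses are not known exactly. Their poses are not given: they have to be found in the camera images.
- bottle_dark_green: Dark green paint dropper bottle, standing upright and loose, about 50 g. Round body 30 mm in diameter from the base up to 58 mm, dark label band round it, shoulder in the paint's colour, black screw cap 17 mm in diameter from 64 to 78 mm, tapering to the top at 92 mm, which carries a dab of the paint. Can be gripped anywhere on the body. Origin: centre of its underside; z up along the bottle.
- bottle_light_green: Light green paint dropper bottle, standing upright and loose, about 50 g. Round body 30 mm in diameter from the base up to 58 mm, dark label band round it, shoulder in the paint's colour, black screw cap 17 mm in diameter from 64 to 78 mm, tapering to the top at 92 mm, which carries a dab of the paint. Can be gripped anywhere on the body. Origin: centre of its underside; z up along the bottle.
- bottle_ochre: Ochre (strong orange-yellow) paint dropper bottle, standing upright and loose, about 50 g. Round body 30 mm in diameter from the base up to 58 mm, dark label band round it, shoulder in the paint's colour, black screw cap 17 mm in diameter from 64 to 78 mm, tapering to the top at 92 mm, which carries a dab of the paint. Can be gripped anywhere on the body. Origin: centre of its underside; z up along the bottle.
- bottle_brown: Dark brown paint dropper bottle, standing upright and loose, about 50 g. Round body 30 mm in diameter from the base up to 58 mm, dark label band round it, shoulder in the paint's colour, black screw cap 17 mm in diameter from 64 to 78 mm, tapering to the top at 92 mm, which carries a dab of the paint. Can be gripped anywhere on the body. Origin: centre of its underside; z up along the bottle.
- file: Small needle file, loose, about 35 g, 150 mm long, lying flat. Its x axis runs along it towards the steel tip. Orange handle 15 mm wide and 14 mm thick from x = -70 to +20 mm, then a thin steel blade 6 mm wide to x = +80 mm. The handle carries it, the blade stands 5 mm clear of the surface. Origin: underside of the handle at its point of balance, the place to grip across; z up.
- green_rack: Green bottle rack fixed to the bench, 24 mm high, x -27 to +27 mm, y -52 to +102 mm; walls and floor 4 mm thick. Three bays in a row along y, each 46 by 46 mm inside, all at x = 0: those at y = -25 and +25 mm are free, the one at y = +75 mm holds a white-capped bottle (30 mm wide, top 82 mm above the bench), part of the rack. Origin: underside, midway between the free bays; z up.
- brown_rack: Brown bottle rack fixed to the bench, 24 mm high, x -27 to +27 mm, y -52 to +102 mm; walls and floor 4 mm thick. Three bays in a row along y, each 46 by 46 mm inside, all at x = 0: those at y = -25 and +25 mm are free, the one at y = +75 mm holds a white-capped bottle (30 mm wide, top 82 mm above the bench), part of the rack. Origin: underside, midway between the free bays; z up.
- tool_tray: Grey tool tray, fixed to the bench, 25 mm high, walls and floor 4 mm thick. Its wide empty compartment is 80 (x) by 190 (y) mm inside, with a dark floor lining, 4 mm above the bench. A narrow compartment with two brushes lies beside it, along the +x side, and takes the tray out to x = +74 mm; the other outer side is at x = -44 mm, the ends at y = -99 and +99 mm. Origin: underside, below the centre of the wide compartment; z up.
- model_tank: Bystander: a scale model of a tank in olive camouflage with wet paint, standing loose, 152 mm long (x, towards the gun), 66 mm wide (y) and 72 mm high, about 220 g. Origin: centre of its underside; z up. Not to be moved.
- mixing_cup: Bystander: a small white mixing cup with some dried paint in it, loose, about 30 g, 42 mm in diameter at the rim and 30 mm high. Origin: centre of its underside; z up. Not to be moved.
Not all that is in view belongs to the job. Leave any red or yellow look-alike of the green_rack alone.

How it is judged:
At the end, for the whole second after the job is handed in: Both green bottles in bays of the green rack, ochre and brown in the brown rack: on the bay floor, upright within 0.15 rad. File flat (0.07 rad) in the tray's wide compartment, lengthwise within 0.5 rad. All released, at rest; tank and cup within 15 mm of where they stood (x of bottle_dark_green in the frame of green_rack between -0.013 and 0.013 m and y of bottle_dark_green in the frame of green_rack between -0.04 and 0.04 m and z of each of bottle_dark_green, bottle_light_green in the frame of green_rack below 0.011 m and angle between each of bottle_dark_green, bottle_light_green, bottle_ochre, bottle_brown's own z axis and vertical below 0.15 rad and linear speed of each of bottle_dark_green, bottle_light_green, bottle_ochre, bottle_brown, file below 0.02 m/s and angular speed of each of bottle_dark_green, bottle_light_green, bottle_ochre, bottle_brown, file below 0.3 rad/s and x of bottle_light_green in the frame of green_rack between -0.013 and 0.013 m and y of bottle_light_green in the frame of green_rack between -0.04 and 0.04 m and x of bottle_ochre in the frame of brown_rack between -0.013 and 0.013 m and y of bottle_ochre in the frame of brown_rack between -0.04 and 0.04 m and z of each of bottle_ochre, bottle_brown in the frame of brown_rack below 0.011 m and x of bottle_brown in the frame of brown_rack between -0.013 and 0.013 m and y of bottle_brown in the frame of brown_rack between -0.04 and 0.04 m and x of file in the frame of tool_tray between -0.038 and 0.038 m and y of file in the frame of tool_tray between -0.032 and 0.032 m and z of file in the frame of tool_tray below 0.024 m and angle between file's own x axis and vertical between 1.5008 and 1.6408 rad and angle between the x axis of file and the y axis of tool_tray, either way round below 0.5 rad and distance of each of model_tank, mixing_cup from where it was at the start of the episode below 0.015 m); the robot touches nothing.
It fails at once if a bottle is tipped over (more than 0.6 rad from upright) (angle between any of bottle_dark_green, bottle_light_green, bottle_ochre, bottle_brown's own z axis and vertical above 0.6 rad).
It fails at once if the tank or the mixing cup is moved by more than 15 mm (distance of any of model_tank, mixing_cup from where it was at the start of the episode above 0.015 m).
It also fails if it takes over 128 s, if anything falls off the work surface, if the arm or the gripper's body presses on something with over 40 N, if the wrist force passes 120 N, or if a joint passes its speed limit or range.

## Robot

A 6-joint arm with a two-finger parallel gripper is mounted at the origin on the work surface. World frame = base frame: x ahead of the robot, y to its left, z up, the work surface at z = 0. Lengths are in m, angles in rad, forces in N, time in s.
With the tool pointing down it reaches from about 0.225 to 0.875 m from the base axis. Payload 3.4 kg.
Tool frame: the origin (TCP) lies at the very end of the fingers, on their centre line; the grasp point (between the pads) lies 19 mm behind it (manip.hold_point_z is the distance from the TCP to the grasp point, in m); z points along the fingers, x is the direction in which the jaws open and shut, and the axes are right-handed (so a half turn about z gives the same grasp; the last joint's range is limited). The gripper opens to 85 mm and grips with 20 to 120 N. Pads are 22 mm wide; open, the fingers measure 114 mm over their backs; the gripper's body (76 mm by 85 mm) begins 54 mm behind the grasp point. The pads swing forward as they close: fully open they stand 13 mm farther back than shut.
Start: joints at [1.122, 0.276, 1.505, -0, 1.361, -0.121], TCP at [0.185, 0.544, 0.231] pointing down, gripper open.
Joint ranges: [-2.89, 2.89], [-0.75, 2.08], [0.22, 2.7], [-1.18, 4.32], [0.11, 2.71], [-2.7, 2.7]. Speed limits (rad/s): [2.57, 2.57, 3.14, 3.14, 3.14, 3.14].

## Interface

Orientations are given as a unit quaternion [w, x, y, z].
In Python, from rig import manip gives the robot as it stands.
- The arm moves only by the tool apply_moves, never from a script. Its argument "commands" is one flat list of numbers, 6 for each row, row after row: the shift along the tool's x, y, z normalised to -1 to 1, where 1 is 0.03 m, then the turn, a rotation vector about the tool's x, y, z normalised to -1 to 1, where 1 is 0.15 rad. A call has 1 to 20 rows; each row shifts and turns the commanded pose from where the row before left it, along the tool's axes as they then stand; what a row does not reach is not made up. A row lasts 1/10 s, in which the tool goes at most 50 mm and 8.59 degrees, less where a joint would pass 70% of its speed; a pose out of reach is approached as far as the arm can. A call with a number of a shift or a turn outside -1 to 1 is refused whole. A call with a gripper value outside its range is refused whole. "jaw" is the opening, from -1 (shut) to 1 (fully open), set as the call begins (left out, the last holds). The fingers move at their own pace and stop on an object; "newtons" is the grip in N (left out, the last holds). Time passes only in rows, so rows that do not move let the fingers close. It gives the time, the measured TCP pose, the force and the opening at its end, in the units of the state.
- manip.get_state(): the state, without advancing time (a new reading comes with each control period).
- manip.get_image(name): name is "scene" or "top" or "wrist"; returns a dict with "frame" (384x512x3 uint8, red, green, blue), "fx", "fy", "cx", "cy" (pixels), "k1" (the pictures are not rectified: a ray, as slopes to the right and down, at radius r is drawn at 1 + k1 r^2 times it, then the intrinsics apply), "extrinsics" (4x4, takes a point from camera to world coordinates); the wrist camera has in their place "mount" (4x4, takes a point from camera to tool coordinates, whose origin is the TCP and whose axes are the tool frame's). Camera axes: x right, y up, looking along -z (the intrinsics and any distortion apply to the point x, -y, -z); pixel columns grow to the right and rows downward; lengths in m; the calibration is good to about 2 mm. A picture is of the moment at which its call begins: read the wrist's pose just before it. There is no depth.
- manip.sign_off(): hands the job in, once; it reports no verdict.
The state is a dict: "clock": time; "qpos": joint angles; "qd": joint speeds; "effort": joint torques, N m; "position": TCP position; "ee_rot": TCP orientation; "contact_force": force on the tool from outside, world axes, zero at the start; "moment": the same for the moment, N m; "width": finger opening in m.
Only numpy, scipy, OpenCV 4.12 (cv2) and the standard library are available. Lean on these libraries where they do the work, as an engineer would, in place of code of your own. Each camera call takes 0.05 s, during which the arm holds its last target. There are 200 camera calls.

## Working session

There is one attempt and no reset: what is moved stays moved. The work goes in short steps, Python scripts to look and compute and a tool call to move; the robot and the scene stay as the last step left them, time stands still between calls to the robot, and variables do not carry over. Pictures are saved under pics/ and viewed, about 12 in all and at most 16, crops included, and the job is handed in when it is done.

Besides the shell and the picture viewer there is one more tool, called after ">>>" as name(argument=value, ...) on one line, values as JSON. apply_moves: Moves the arm, as the interface text tells. Scaled input: -1 to 1 covers 0.03 m each way for a shift and 0.15 rad each way for a turn. Its arguments: {"type":"object","properties":{"commands":{"type":"array"},"jaw":{"type":"number"},"newtons":{"type":"number"}},"required":["commands"]}

```bash
ls; mkdir -p pics
cat > h.py <<'E'
import numpy as np, cv2
from rig import manip
def grab(name):
    s=manip.get_state(); d=manip.get_image(name)
    if "extrinsics" in d: T=np.array(d["extrinsics"])
    else:
        from scipy.spatial.transform import Rotation as R
        w,x,y,z=s["ee_rot"]; A=np.eye(4); A[:3,:3]=R.from_quat([x,y,z,w]).as_matrix(); A[:3,3]=s["position"]
        T=A@np.array(d["mount"])
    c=dict(fx=d["fx"],fy=d["fy"],cx=d["cx"],cy=d["cy"],k1=d["k1"],T=T)
    return d["frame"],c
def p2w(c,u,v,z):
    xd,yd=(u-c["cx"])/c["fx"],(v-c["cy"])/c["fy"]
    x,y=xd,yd
    for _ in range(30):
        f=1+c["k1"]*(x*x+y*y); x,y=xd/f,yd/f
    r=c["T"][:3,:3]@np.array([x,-y,-1]); o=c["T"][:3,3]
    return o+r*(z-o[2])/r[2]
def w2p(c,p):
    q=np.linalg.inv(c["T"])@np.append(p,1); x,y=q[0]/-q[2],-q[1]/-q[2]
    f=1+c["k1"]*(x*x+y*y); return c["fx"]*x*f+c["cx"],c["fy"]*y*f+c["cy"]
def save(im,fn,crop=None,s=1):
    if crop: im=im[crop[1]:crop[3],crop[0]:crop[2]]
    cv2.imwrite("pics/"+fn,cv2.resize(im,None,fx=s,fy=s,interpolation=cv2.INTER_CUBIC)[:,:,::-1])
E
python3 - <<'E'
from h import *
import pickle
print({k:v for k,v in manip.get_state().items()},manip.hold_point_z)
o={}
for n in["scene","top"]:
    f,c=grab(n); o[n]=(f,c); print(n,c); save(f,n+"0.png",s=1.5)
pickle.dump(o,open("o.pkl","wb"))
E
```

```text
pics
{'clock': 0.0, 'qpos': array([ 1.12197566e+00,  2.76576814e-01,  1.50614391e+00,  1.58857197e-06,
        1.36070980e+00, -1.21005465e-01]), 'qd': array([ 8.97289161e-04, -1.47202507e-03,  4.54839399e-04, -7.02159042e-04,
       -9.20177701e-05,  6.60458958e-04]), 'effort': array([ 1.01984958e-04, -4.16782987e+01, -2.45805162e+01, -3.69709016e-05,
        1.10534244e-02,  4.07283380e-05]), 'position': array([0.1849076 , 0.54388804, 0.23044579]), 'ee_rot': array([ 4.40272562e-04,  8.13011237e-01,  5.82247271e-01, -8.06603707e-04]), 'contact_force': array([ 0.5685548 , -0.17325172,  1.31960634]), 'moment': array([-0.00249781,  0.00514867,  0.01371714]), 'width': 0.08566811574369251} 0.0187
scene {'fx': 491.7477361429207, 'fy': 491.7477361429207, 'cx': 257.4000551295977, 'cy': 185.46404828489912, 'k1': 0.04176136886917113, 'T': array([[ 0.76058151, -0.34730163,  0.54854111,  1.39750857],
       [ 0.64910308,  0.42427929, -0.63138916, -0.89012482],
       [-0.01345215,  0.83628264,  0.54813354,  0.87663658],
       [ 0.        ,  0.        ,  0.        ,  1.        ]])}
top {'fx': 472.49722011783007, 'fy': 472.49722011783007, 'cx': 261.67301906388417, 'cy': 186.28971609494323, 'k1': -0.18758080096444815, 'T': array([[-0.02316869,  0.99670949, -0.07767501,  0.41223062],
       [-0.99971562, -0.02353718, -0.00383183,  0.05041675],
       [-0.00564747,  0.07756415,  0.99697137,  1.59434274],
       [ 0.        ,  0.        ,  0.        ,  1.        ]])}
```

View pics/top0.png

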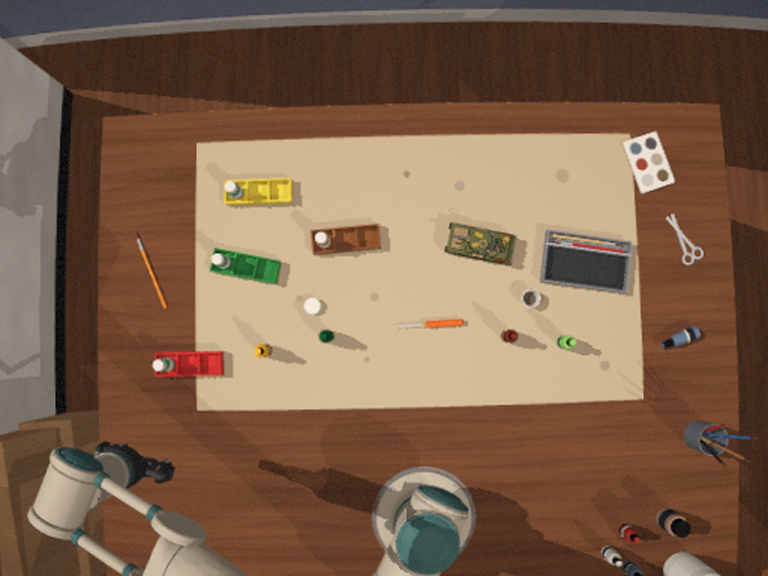

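View pics/scene0.png

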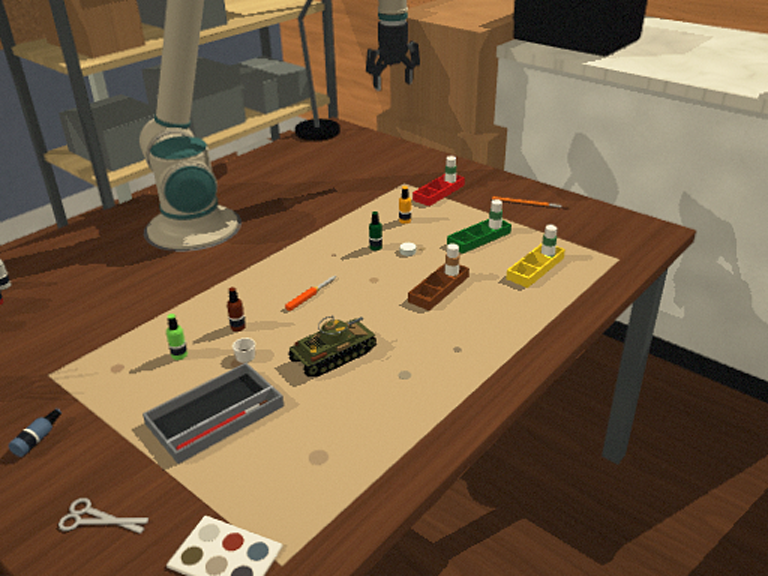

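The top view (1.5x) shows the racks and bottles in the left half, and the file, tank, cup and tray to the right. The scene view agrees. I'll enlarge both halves of the top view.

Run:
```python
from h import *
import pickle
o=pickle.load(open("o.pkl","rb"))
f=o["top"][0]
save(f,"tl.png",(130,140,290,250),5); save(f,"tr.png",(280,140,440,250),5)
```

```text
(no output)
```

View pics/tl.png

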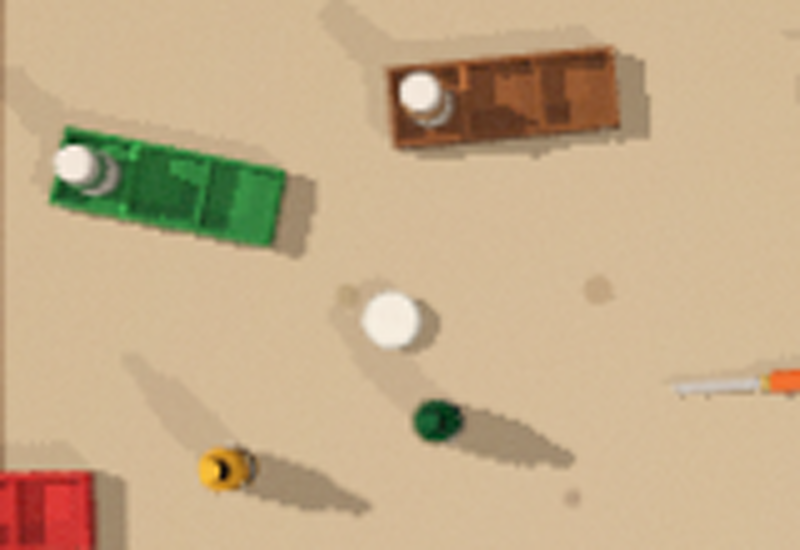

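View pics/tr.png

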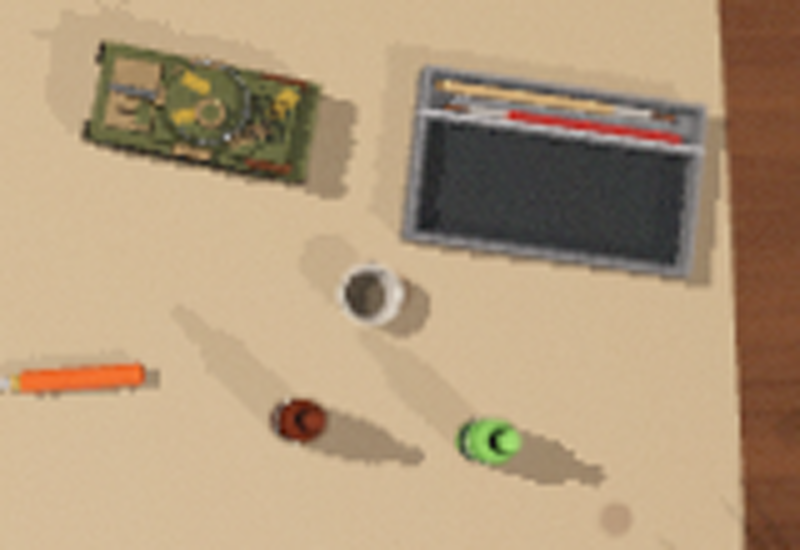

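Corners, bottle shoulders and file ends read from the two crops: for example ochre shoulder at (223,470), dark green (437,420) in the left crop, brown (299,420) and light green (488,440) in the right. Converting these with size checks.

Run:
```python
from h import *
import pickle
o=pickle.load(open("o.pkl","rb")); c=o["top"][1]
L=lambda p,z,ox=130:p2w(c,(p[0]+.5)/5-.5+ox,(p[1]+.5)/5-.5+140,z)[:2]
R=lambda p,z:L(p,z,280)
def rect(n,q,g,z,yr,xr):
    a=np.array([g(p,z) for p in q]) # up-left(+x,+y), up-right(+x,-y), dn-right, dn-left
    ya=(a[0]+a[3]-a[1]-a[2])/2; xa=(a[0]+a[1]-a[2]-a[3])/2
    ly,lx=np.linalg.norm(ya),np.linalg.norm(xa)
    yaw=np.arctan2(-ya[0],ya[1]); R_=np.array([[np.cos(yaw),-np.sin(yaw)],[np.sin(yaw),np.cos(yaw)]])
    org=a.mean(0)-R_@[np.mean(xr),np.mean(yr)]
    print(n,"size",lx,ly,"yaw",yaw,"org",org); return org,R_
for n,q in[("green",[(66,128),(286,170),(274,246),(50,203)]),("brown",[(388,70),(614,47),(619,130),(396,150)])]:
    org,M=rect(n,q,L,.024,(-.052,.102),(-.027,.027))
    print(" bay-25",org+M@[0,-.025]," bay+25",org+M@[0,.025])
rect("tray",[(423,66),(706,104),(688,275),(403,242)],R,.025,(-.099,.099),(-.044,.074))
for n,g,p in[("ochre",L,(223,470)),("dgreen",L,(437,420)),("brown",R,(299,420)),("lgreen",R,(488,440))]: print(n,g(p,.06))
h0=R((144,375),.008);h1=L((768,382),.008);t=L((676,390),.008); d=(t-h0)/np.linalg.norm(t-h0)
print("file",h0,h1,t,np.linalg.norm(t-h0),"org",h0+.07*d,"yaw x",np.arctan2(d[1],d[0]))
print("cup",R((371,294),.03),"tank",R((205,113),.04),"lid",L((391,320),.01))
s=o["scene"][1]
for n,p in[("ochre",(405,188)),("dgreen",(375,214)),("brown",(233,290)),("lgreen",(172,317))]: print(n,"scene top",p2w(s,p[0]/1.5,p[1]/1.5,.092)[:2])
```

```text
green size 0.051883014820067755 0.1557393628503649 yaw -0.21131349981193787 org [0.56885287 0.36299257]
 bay-25 [0.56360926 0.33854866]  bay+25 [0.57409648 0.38743648]
brown size 0.055394445646988984 0.15157527640346724 yaw 0.07084330770535655 org [0.62918985 0.13426165]
 bay-25 [0.63095945 0.10932436]  bay+25 [0.62742025 0.15919894]
tray size 0.1192398270803469 0.19867514986555745 yaw -0.14293293961535355 org [ 0.55138195 -0.37940088]
ochre [0.38372416 0.3452289 ]
dgreen [0.41367174 0.20420155]
brown [ 0.40403106 -0.1937779 ]
lgreen [ 0.38727105 -0.31854902]
file [ 0.43677775 -0.09816734] [ 0.43419435 -0.01335478] [0.43030612 0.04847166] 0.1467817350183202 org [ 0.43369144 -0.02823541] yaw x 1.6149007988501305
cup [ 0.48635642 -0.24980192] tank [ 0.60895225 -0.14116375] lid [0.48153877 0.23909469]
ochre scene top [0.39271304 0.34033206]
dgreen scene top [0.4229316  0.19729752]
brown scene top [ 0.41363248 -0.20179824]
lgreen scene top [ 0.39642134 -0.3278511 ]
```

>>> apply_moves(commands=[0, 0, 0, 0, 0, 0.976, 0, 0, 0, 0, 0, 0.976, 0, 0, 0, 0, 0, 0.976, 0, 0, 0, 0, 0, 0.976, 0, 0, 0, 0, 0, 0.976, 0, 0, 0, 0, 0, 0.976, 0, 0, 0, 0, 0, 0.976, 0, 0, 0, 0, 0, 0.976, 0.5, 0.5, 0, 0, 0, 0, 0.9, 0.9, 0, 0, 0, 0, 0.9, 0.95, 0, 0, 0, 0, 0.9, 0.95, 0, 0, 0, 0, 0.9, 0.95, 0, 0, 0, 0, 0.9, 0.95, 0, 0, 0, 0, 0.7, 0.8, 0, 0, 0, 0, 0.3, 0.5, 0, 0, 0, 0, 0, 0, 0, 0, 0, 0, 0, 0, 0, 0, 0, 0], jaw=1, newtons=30)

```text
clock: 1.9
position: [0.3784, 0.3628, 0.231]
ee_rot: [-0.0, 0.999, 0.035, -0.001]
contact_force: [0.4, 0.4, -0.3]
width: 0.0852
```

```bash
cat >> h.py <<'E'
def go(x,y,z=None,yaw=None):
    s=manip.get_state(); w,a,b,c_=s["ee_rot"]; p=s["position"]
    from scipy.spatial.transform import Rotation as R
    M=R.from_quat([a,b,c_,w]).as_matrix(); y0=np.arctan2(M[1,0],M[0,0])
    if z is None: z=p[2]
    d=M.T@(np.array([x,y,z])-p)/.03
    print("at",p.round(4),"yaw %.3f w %.4f t %.1f"%(y0,s["width"],s["clock"]),"-> units",d.round(2),"turn",None if yaw is None else round((y0-yaw)/.15,2),"tilt",np.degrees(np.arccos(-M[2,2])).round(2))
E
python3 - <<'E'
from h import *
go(.384,.345,.025,.071)
f,c=grab("wrist"); save(f,"w1.png",s=1.5)
print(c, [w2p(c,(.384,.345,z)) for z in(.092,.06,0)])
E
```

```text
at [0.3784 0.3628 0.231 ] yaw 0.071 w 0.0852 t 1.9 -> units [0.15 0.61 6.87] turn -0.0 tilt 0.06
{'fx': 280.36749928508806, 'fy': 280.36749928508806, 'cx': 254.66399642887794, 'cy': 187.96169523931638, 'k1': -0.031143887629945428, 'T': array([[ 0.99746011, -0.06849877, -0.01952564,  0.37194342],
       [ 0.07120433,  0.95197522,  0.29778031,  0.43843665],
       [-0.00180966, -0.29841429,  0.95443472,  0.37381802],
       [ 0.        ,  0.        ,  0.        ,  1.        ]])} [(np.float64(260.2166001257178), np.float64(193.31972466313647)), (np.float64(259.7485078060064), np.float64(184.64730459381747)), (np.float64(259.07060779731074), np.float64(172.09806612537204))]
```

View pics/w1.png

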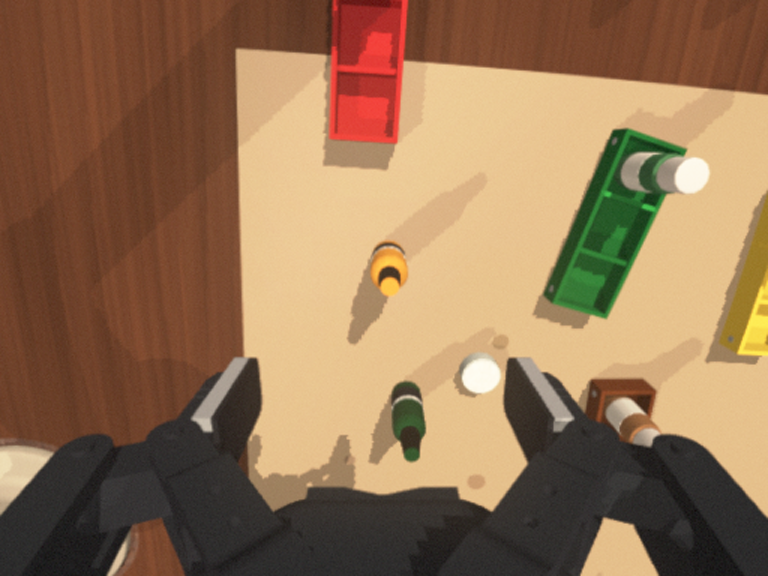

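Wrist view: ochre tip at (390,287)/1.5, predicted (260,193), so they agree to about 1.5 mm. Descending on ochre, and checking the dark green bottle and green rack from this picture.

>>> apply_moves(commands=[0.15, 0.6, 0, 0, 0, 0, 0, 0, 0.8, 0, 0, 0, 0, 0, 0.9, 0, 0, 0, 0, 0, 0.9, 0, 0, 0, 0, 0, 0.9, 0, 0, 0, 0, 0, 0.9, 0, 0, 0, 0, 0, 0.9, 0, 0, 0, 0, 0, 0.9, 0, 0, 0, 0, 0, 0.5, 0, 0, 0, 0, 0, 0.15, 0, 0, 0, 0, 0, 0, 0, 0, 0, 0, 0, 0, 0, 0, 0])

```text
clock: 3.15
position: [0.3848, 0.3461, 0.0266]
ee_rot: [-0.001, 0.999, 0.036, 0.001]
contact_force: [0.6, -0.6, -0.0]
width: 0.0854
```

Run:
```python
from h import *
go(.384,.345,.025,.071)
import scipy
T=np.array([[ 0.99746011, -0.06849877, -0.01952564,  0.37194342],[ 0.07120433,  0.95197522,  0.29778031,  0.43843665],[-0.00180966, -0.29841429,  0.95443472,  0.37381802],[0,0,0,1]])
c=dict(fx=280.367,fy=280.367,cx=254.664,cy=187.962,k1=-.0311439,T=T)
for n,p,z in[("och",(390,287),.092),("dg",(411,454),.092),("g",(622,130),.024),("g",(685,152),.024),("g",(605,317),.024),("g",(546,297),.024)]: print(n,p2w(c,p[0]/1.5,p[1]/1.5,z)[:2])
```

```text
at [0.3848 0.3461 0.0266] yaw 0.073 w 0.0854 t 3.1 -> units [-0.03  0.04  0.05] turn 0.01 tilt 0.1
och [0.38360091 0.34719069]
dg [0.41153898 0.20654668]
g [0.55987882 0.4688264 ]
g [0.61558801 0.4566598 ]
g [0.58217585 0.3106762 ]
g [0.52487051 0.32578513]
```

>>> apply_moves(commands=[0, 0, 0, 0, 0, 0, 0, 0, 0, 0, 0, 0, 0, 0, 0, 0, 0, 0, 0, 0, 0, 0, 0, 0, 0, 0, 0, 0, 0, 0, 0, 0, 0, 0, 0, 0], jaw=-1, newtons=30)

```text
clock: 3.75
position: [0.3847, 0.3453, 0.0263]
ee_rot: [-0.0, 0.999, 0.036, 0.0]
contact_force: [-2.3, -0.6, 4.4]
width: 0.0291
```

>>> apply_moves(commands=[0, 0, -0.3, 0, 0, 0, 0, 0, -0.7, 0, 0, 0, 0, 0, -0.8, 0, 0, 0, 0, 0, -0.8, 0, 0, 0, 0, 0, -0.8, 0, 0, 0, 0.2, 0.2, -0.6, 0, 0, 0, 0.5, 0.4, -0.4, 0, 0, 0, 0.7, 0.6, 0, 0, 0, 0, 0.8, 0.7, 0, 0, 0, 0, 0.8, 0.7, 0, 0, 0, 0, 0.8, 0.7, 0, 0, 0, 0, 0.8, 0.7, 0, 0, 0, 0, 0.8, 0.7, 0, 0, 0, 0, 0.7, 0.65, 0, 0, 0, 0, 0.6, 0.55, 0, 0, 0, 0, 0.5, 0.45, 0, 0, 0, 0, 0.3, 0.3, 0, 0, 0, 0, 0.1, 0.1, 0, 0, 0, 0, 0, 0, 0, 0, 0, 0, 0, 0, 0, 0, 0, 0])

```text
clock: 5.75
position: [0.6255, 0.1603, 0.1578]
ee_rot: [-0.0, 0.999, 0.036, -0.0]
contact_force: [0.1, 0.7, 0.5]
width: 0.0293
```

Run:
```python
from h import *
import pickle
go(.6274,.1592,.030,.071)
f,c=grab("wrist"); save(f,"w2.png",s=1.5); pickle.dump(c,open("w2.pkl","wb"))
```

```text
at [0.6255 0.1603 0.1578] yaw 0.072 w 0.0293 t 5.8 -> units [0.07 0.04 4.26] turn 0.01 tilt 0.06
```

View pics/w2.png

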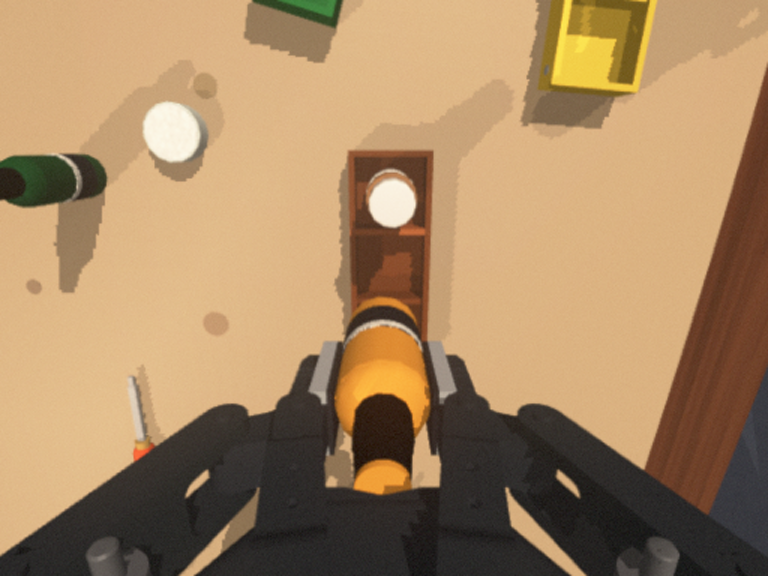

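Wrist view: brown rack's far rim corners (348,151) and (433,151), dividers around rows 233 and 296, dark green's tip at left. Ochre is held upright.

Run:
```python
from h import *
import pickle
c=pickle.load(open("w2.pkl","rb"))
for n,p,z in[("farL",(348,151),.024),("farR",(433,151),.024),("div1 L",(350,233),.024),("div1 R",(432,233),.024),("div2",(352,296),.024),("div2",(428,296),.024),("cap",(391,203),.082)]: print(n,p2w(c,p[0]/1.5,p[1]/1.5,z)[:2].round(4))
o=np.array([.6292,.1343]);a=.0708;M=np.array([[np.cos(a),-np.sin(a)],[np.sin(a),np.cos(a)]])
for q in[(-.027,.102),(.027,.102),(-.027,.05),(.027,.05),(-.027,0),(.027,0),(0,.075)]: print(o+M@q)
```

```text
farL [0.597  0.2343]
farR [0.6504 0.2382]
div1 L [0.601  0.1821]
div1 R [0.6554 0.1861]
div2 [0.6046 0.1379]
div2 [0.6574 0.1418]
cap [0.625  0.2106]
[0.59505207 0.23413446]
[0.64891679 0.23795447]
[0.5987306  0.18226473]
[0.65259531 0.18608474]
[0.60226764 0.13239   ]
[0.65613236 0.13621   ]
[0.62389444 0.2091121 ]
```

>>> apply_moves(commands=[0.1, 0.02, 0.3, 0, 0, 0, 0, 0, 0.6, 0, 0, 0, 0, 0, 0.7, 0, 0, 0, 0, 0, 0.7, 0, 0, 0, 0, 0, 0.7, 0, 0, 0, 0, 0, 0.6, 0, 0, 0, 0, 0, 0.4, 0, 0, 0, 0, 0, 0.15, 0, 0, 0, 0, 0, 0.07, 0, 0, 0, 0, 0, 0, 0, 0, 0, 0, 0, 0, 0, 0, 0])

```text
clock: 6.9
position: [0.6301, 0.1593, 0.0321]
ee_rot: [-0.0, 0.999, 0.036, 0.001]
contact_force: [-0.7, -0.6, -0.0]
width: 0.0293
```

Run:
```python
from h import *
go(.629,.160,.030,.071); print(manip.get_state()["contact_force"])
```

```text
at [0.6301 0.1593 0.0321] yaw 0.072 w 0.0293 t 6.9 -> units [-0.04 -0.02  0.07] turn 0.01 tilt 0.11
[-0.70349121 -0.60828966 -0.02391331]
```

>>> apply_moves(commands=[0, 0, 0.05, 0, 0, 0, 0, 0, 0, 0, 0, 0])

```text
clock: 7.1
position: [0.63, 0.1593, 0.0304]
ee_rot: [-0.0, 0.999, 0.036, 0.001]
contact_force: [0.5, 0.4, 0.6]
width: 0.0295
```

>>> apply_moves(commands=[0, 0, 0, 0, 0, 0, 0, 0, 0, 0, 0, 0, 0, 0, 0, 0, 0, 0, 0, 0, 0, 0, 0, 0, 0, 0, -0.3, 0, 0, 0, 0, 0, -0.7, 0, 0, 0, 0, 0, -0.9, 0, 0, 0, 0, 0, -0.9, 0, 0, 0, 0, 0, -0.9, 0, 0, 0, 0, 0, -0.5, 0, 0, 0], jaw=0.4)

```text
clock: 8.1
position: [0.6306, 0.1594, 0.1592]
ee_rot: [-0.0, 0.999, 0.036, 0.002]
contact_force: [0.4, 0.3, -0.4]
width: 0.0598
```

>>> apply_moves(commands=[-0.5, -0.15, 0, 0, 0, 0, -0.9, -0.25, 0, 0, 0, 0, -0.9, -0.25, 0, 0, 0, 0, -0.9, -0.25, 0, 0, 0, 0, -0.9, -0.25, 0, 0, 0, 0, -0.9, -0.25, 0, 0, 0, 0, -0.9, -0.25, 0, 0, 0, 0, -0.8, -0.25, 0, 0, 0, 0, -0.4, -0.12, 0, 0, 0, 0, 0, 0, 0, 0, 0, 0.95, 0, 0, 0, 0, 0, 0.98, 0, 0, 0, 0, 0, 0, 0, 0, 0, 0, 0, 0], jaw=1)

```text
clock: 9.4
position: [0.4132, 0.2044, 0.156]
ee_rot: [-0.0, 0.994, -0.107, 0.0]
contact_force: [-0.4, 0.3, 0.1]
width: 0.0854
```

Run:
```python
from h import *
import pickle
go(.4125,.205,.026,-.22)
f,c=grab("wrist"); save(f,"w3.png",s=1.5); pickle.dump(c,open("w3.pkl","wb"))
print([w2p(c,(.4125,.205,z)) for z in(.092,.06,0)])
```

```text
at [0.4132 0.2044 0.156 ] yaw -0.215 w 0.0854 t 9.4 -> units [-0.03 -0.01  4.33] turn 0.04 tilt 0.06
[(np.float64(255.07486623479923), np.float64(200.63790493720012)), (np.float64(255.02219998194064), np.float64(188.39365041175424)), (np.float64(254.95156931849), np.float64(171.98832210998185))]
```

View pics/w3.png

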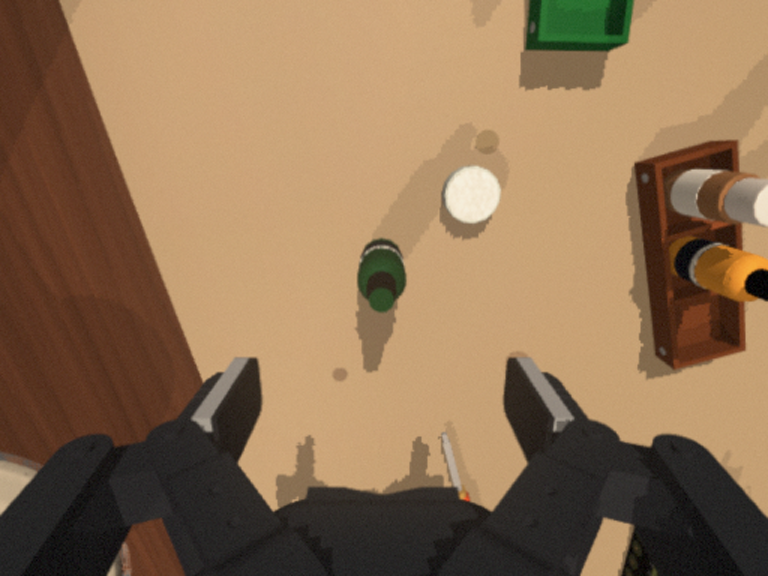

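Dark green's tip (381,299)/1.5 matches the prediction, and ochre stands in the brown bay. The white lid is close by, so I'll descend with the jaw partly closed.

>>> apply_moves(commands=[0, 0, 0.5, 0, 0, 0, 0, 0, 0.8, 0, 0, 0, 0, 0, 0.8, 0, 0, 0, 0, 0, 0.8, 0, 0, 0, 0, 0, 0.7, 0, 0, 0, 0, 0, 0.5, 0, 0, 0, 0, 0, 0.25, 0, 0, 0, 0, 0, 0, 0, 0, 0, 0, 0, 0, 0, 0, 0], jaw=0.4)

```text
clock: 10.35
position: [0.4133, 0.2045, 0.0256]
ee_rot: [-0.0, 0.994, -0.108, 0.0]
contact_force: [-0.1, 0.2, -0.1]
width: 0.0598
```

>>> apply_moves(commands=[0, 0, 0, 0, 0, 0, 0, 0, 0, 0, 0, 0, 0, 0, 0, 0, 0, 0, 0, 0, 0, 0, 0, 0, 0, 0, 0, 0, 0, 0], jaw=-1)

```text
clock: 10.85
position: [0.4132, 0.2046, 0.026]
ee_rot: [-0.0, 0.994, -0.109, 0.001]
contact_force: [-0.6, -1.1, 7.0]
width: 0.0293
```

Run:
```python
from h import *
go(.572,.388,None,-.22); go(.563,.339,None,-.22)
```

```text
at [0.4132 0.2046 0.026 ] yaw -0.218 w 0.0293 t 10.8 -> units [ 3.85 -7.11  0.01] turn 0.02 tilt 0.09
at [0.4132 0.2046 0.026 ] yaw -0.218 w 0.0293 t 10.8 -> units [ 3.91 -5.45  0.01] turn 0.02 tilt 0.09
```

>>> apply_moves(commands=[0, 0, -0.3, 0, 0, 0, 0, 0, -0.7, 0, 0, 0, 0, 0, -0.8, 0, 0, 0, 0, 0, -0.8, 0, 0, 0, 0, 0, -0.8, 0, 0, 0, 0.1, -0.2, -0.6, 0, 0, 0, 0.3, -0.5, -0.4, 0, 0, 0, 0.4, -0.8, 0, 0, 0, 0, 0.45, -0.9, 0, 0, 0, 0, 0.5, -0.9, 0, 0, 0, 0, 0.5, -0.9, 0, 0, 0, 0, 0.5, -0.9, 0, 0, 0, 0, 0.5, -0.8, 0, 0, 0, 0, 0.35, -0.7, 0, 0, 0, 0, 0.2, -0.4, 0, 0, 0, 0, 0.05, -0.1, 0, 0, 0, 0, 0, 0, 0, 0, 0, 0, 0, 0, 0, 0, 0, 0])

```text
clock: 12.65
position: [0.5706, 0.3866, 0.1572]
ee_rot: [0.0, 0.994, -0.109, -0.0]
contact_force: [-0.5, -0.1, -0.7]
width: 0.0294
```

Run:
```python
from h import *
import pickle
go(.572,.388,.030,-.215)
f,c=grab("wrist"); save(f,"w4.png",s=1.5); pickle.dump(c,open("w4.pkl","wb"))
```

```text
at [0.5706 0.3866 0.1572] yaw -0.218 w 0.0294 t 12.7 -> units [ 0.04 -0.06  4.24] turn -0.02 tilt 0.07
```

View pics/w4.png

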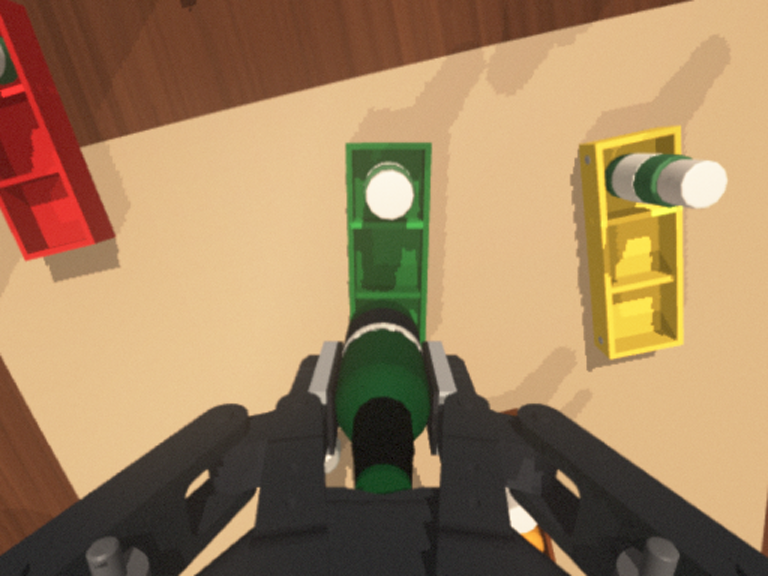

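Run:
```python
from h import *
import pickle
c=pickle.load(open("w4.pkl","rb")); 
a=-.218;M=np.array([[np.cos(a),-np.sin(a)],[np.sin(a),np.cos(a)]])
for n,p,z,l in[("farL",(346,143),.024,(-.027,.102)),("farR",(431,143),.024,(.027,.102)),("div1",(389,225),.024,(0,.050)),("div2",(389,294),.024,(0,0)),("cap",(390,195),.082,(0,.075))]:
  q=p2w(c,p[0]/1.5,p[1]/1.5,z)[:2]; print(n,q.round(4),"org",(q-M@l).round(4))
print(M@[0,.025])
```

```text
farL [0.5646 0.47  ] org [0.5689 0.3646]
farR [0.6165 0.4585] org [0.5681 0.3648]
div1 [0.5799 0.4137] org [0.5691 0.3649]
div2 [0.5698 0.3666] org [0.5698 0.3666]
cap [0.585  0.4386] org [0.5688 0.3653]
[0.00540693 0.0244083 ]
```

>>> apply_moves(commands=[0.1, -0.12, 0.3, 0, 0, 0, 0, 0, 0.6, 0, 0, 0, 0, 0, 0.7, 0, 0, 0, 0, 0, 0.7, 0, 0, 0, 0, 0, 0.7, 0, 0, 0, 0, 0, 0.6, 0, 0, 0, 0, 0, 0.4, 0, 0, 0, 0, 0, 0.15, 0, 0, 0, 0, 0, 0.08, 0, 0, 0, 0, 0, 0, 0, 0, 0, 0, 0, 0, 0, 0, 0])

```text
clock: 13.8
position: [0.5758, 0.3906, 0.0313]
ee_rot: [-0.001, 0.994, -0.109, 0.001]
contact_force: [0.4, 0.2, -0.3]
width: 0.0293
```

Run:
```python
from h import *
go(.5744,.3894,.030,-.218); go(.404,-.195,None,.071)
```

```text
at [0.5758 0.3906 0.0313] yaw -0.218 w 0.0293 t 13.8 -> units [-0.04  0.05  0.04] turn 0.0 tilt 0.12
at [0.5758 0.3906 0.0313] yaw -0.218 w 0.0293 t 13.8 -> units [-1.37 20.3  -0.03] turn -1.92 tilt 0.12
```

>>> apply_moves(commands=[-0.04, 0.05, 0.03, 0, 0, 0, 0, 0, 0, 0, 0, 0])

```text
clock: 14.0
position: [0.5738, 0.3892, 0.0301]
ee_rot: [-0.0, 0.994, -0.109, 0.001]
contact_force: [0.2, -0.7, 1.7]
width: 0.0291
```

>>> apply_moves(commands=[0, 0, 0, 0, 0, 0, 0, 0, 0, 0, 0, 0, 0, 0, 0, 0, 0, 0, 0, 0, 0, 0, 0, 0, 0, 0, -0.3, 0, 0, 0, 0, 0, -0.7, 0, 0, 0, 0, 0, -0.9, 0, 0, 0, 0, 0, -0.9, 0, 0, 0, 0, 0, -0.9, 0, 0, 0, 0, 0, -0.6, 0, 0, 0], jaw=0.4)

```text
clock: 15.0
position: [0.5744, 0.3895, 0.1616]
ee_rot: [-0.001, 0.994, -0.109, 0.002]
contact_force: [0.2, 0.2, -0.4]
width: 0.0597
```

>>> apply_moves(commands=[-0.05, 0.5, 0, 0, 0, 0, -0.05, 0.9, 0, 0, 0, 0, -0.05, 0.95, 0, 0, 0, 0, -0.05, 0.95, 0, 0, 0, 0, -0.05, 0.95, 0, 0, 0, 0, -0.05, 0.95, 0, 0, 0, 0, -0.05, 0.95, 0, 0, 0, 0, -0.05, 0.95, 0, 0, 0, 0, -0.05, 0.95, 0, 0, 0, 0, -0.05, 0.95, 0, 0, 0, 0, -0.05, 0.95, 0, 0, 0, 0, -0.05, 0.95, 0, 0, 0, 0, -0.05, 0.95, 0, 0, 0, 0, -0.1, 0.95, 0, 0, 0, 0, -0.1, 0.95, 0, 0, 0, 0, -0.1, 0.95, 0, 0, 0, 0, -0.1, 0.95, 0, 0, 0, 0, -0.1, 0.9, 0, 0, 0, 0, -0.1, 0.6, 0, 0, 0, 0, 0, 0.3, 0, 0, 0, 0])

```text
clock: 17.0
position: [0.4235, -0.1153, 0.1591]
ee_rot: [0.0, 0.994, -0.11, 0.0]
contact_force: [0.9, -0.5, -0.9]
width: 0.0597
```

Run:
```python
from h import *
go(.404,-.195,.026,.071)
```

```text
at [ 0.4235 -0.1153  0.1591] yaw -0.219 w 0.0597 t 17.0 -> units [-0.06  2.73  4.44] turn -1.94 tilt 0.06
```

>>> apply_moves(commands=[-0.05, 0.7, 0, 0, 0, 0, 0, 0.8, 0, 0, 0, 0, 0, 0.6, 0, 0, 0, 0, 0, 0.3, 0, 0, 0, 0, 0, 0, 0, 0, 0, -0.97, 0, 0, 0, 0, 0, -0.97, 0, 0, 0, 0, 0, 0, 0, 0, 0, 0, 0, 0])

```text
clock: 17.8
position: [0.4071, -0.1835, 0.1585]
ee_rot: [-0.0, 0.999, 0.035, 0.0]
contact_force: [-1.2, 0.2, -0.3]
width: 0.0599
```

Run:
```python
from h import *
import pickle
go(.404,-.195,.026,.071)
f,c=grab("wrist"); save(f,"w5.png",s=1.5); pickle.dump(c,open("w5.pkl","wb"))
print([w2p(c,(.404,-.195,z)) for z in(.092,.06,0)])
```

```text
at [ 0.4071 -0.1835  0.1585] yaw 0.071 w 0.0599 t 17.8 -> units [-0.13  0.37  4.42] turn -0.0 tilt 0.03
[(np.float64(251.4468203797505), np.float64(213.6104609169335)), (np.float64(251.8445048869814), np.float64(200.11057931021122)), (np.float64(252.3821692114134), np.float64(181.8780968023113))]
```

View pics/w5.png

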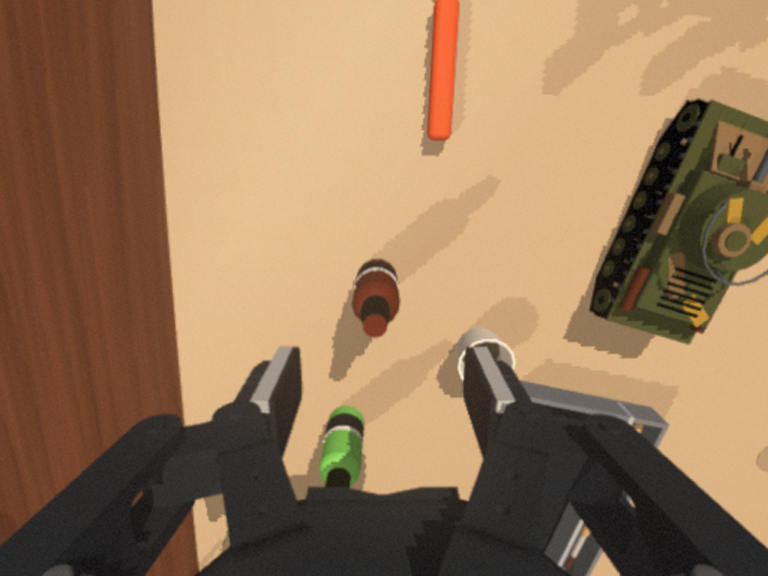

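Brown's tip (375,325)/1.5 puts it about 2 mm further out in -y. The cup is clear of the partly open fingers.

>>> apply_moves(commands=[-0.16, 0.43, 0.4, 0, 0, 0, 0, 0, 0.8, 0, 0, 0, 0, 0, 0.8, 0, 0, 0, 0, 0, 0.8, 0, 0, 0, 0, 0, 0.8, 0, 0, 0, 0, 0, 0.5, 0, 0, 0, 0, 0, 0.3, 0, 0, 0, 0, 0, 0, 0, 0, 0, 0, 0, 0, 0, 0, 0])

```text
clock: 18.75
position: [0.4035, -0.1974, 0.0268]
ee_rot: [0.0, 0.999, 0.036, 0.0]
contact_force: [-0.1, 0.7, -0.4]
width: 0.0599
```

>>> apply_moves(commands=[0, 0, 0, 0, 0, 0, 0, 0, 0, 0, 0, 0, 0, 0, 0, 0, 0, 0, 0, 0, 0, 0, 0, 0, 0, 0, 0, 0, 0, 0], jaw=-1)

```text
clock: 19.25
position: [0.4037, -0.1976, 0.0272]
ee_rot: [0.0, 0.999, 0.037, 0.001]
contact_force: [-0.3, 0.3, 6.2]
width: 0.0295
```

Run:
```python
from h import *
go(.6325,.110,None,.071); print(manip.get_state()["contact_force"])
```

```text
at [ 0.4037 -0.1976  0.0272] yaw 0.073 w 0.0295 t 19.2 -> units [ 8.36 -9.67  0.  ] turn 0.01 tilt 0.1
[-0.33694308  0.3202527   6.17905291]
```

>>> apply_moves(commands=[0, 0, -0.3, 0, 0, 0, 0, 0, -0.7, 0, 0, 0, 0, 0, -0.8, 0, 0, 0, 0, 0, -0.8, 0, 0, 0, 0, 0, -0.8, 0, 0, 0, 0.1, -0.2, -0.6, 0, 0, 0, 0.3, -0.5, -0.4, 0, 0, 0, 0.7, -0.8, 0, 0, 0, 0, 0.8, -0.95, 0, 0, 0, 0, 0.8, -0.95, 0, 0, 0, 0, 0.8, -0.95, 0, 0, 0, 0, 0.8, -0.95, 0, 0, 0, 0, 0.8, -0.95, 0, 0, 0, 0, 0.8, -0.9, 0, 0, 0, 0, 0.8, -0.9, 0, 0, 0, 0, 0.7, -0.8, 0, 0, 0, 0, 0.6, -0.5, 0, 0, 0, 0, 0.3, -0.3, 0, 0, 0, 0, 0, 0, 0, 0, 0, 0, 0, 0, 0, 0, 0, 0])

```text
clock: 21.25
position: [0.6292, 0.1091, 0.1582]
ee_rot: [0.0, 0.999, 0.037, -0.001]
contact_force: [-0.4, -0.2, -0.6]
width: 0.0291
```

Run:
```python
from h import *
go(.6325,.110,.031,.071)
```

```text
at [0.6292 0.1091 0.1582] yaw 0.073 w 0.0291 t 21.2 -> units [ 0.12 -0.02  4.24] turn 0.02 tilt 0.1
```

>>> apply_moves(commands=[0.12, -0.02, 0.3, 0, 0, 0, 0, 0, 0.6, 0, 0, 0, 0, 0, 0.7, 0, 0, 0, 0, 0, 0.7, 0, 0, 0, 0, 0, 0.7, 0, 0, 0, 0, 0, 0.6, 0, 0, 0, 0, 0, 0.4, 0, 0, 0, 0, 0, 0.15, 0, 0, 0, 0, 0, 0.1, 0, 0, 0, 0, 0, 0, 0, 0, 0, 0, 0, 0, 0, 0, 0])

```text
clock: 22.35
position: [0.6345, 0.1106, 0.0318]
ee_rot: [-0.0, 0.999, 0.037, 0.001]
contact_force: [-0.0, 0.2, -0.1]
width: 0.0291
```

Run:
```python
from h import *
go(.6325,.110,.0312,.071)
go(.387,-.3205,None,-.218); print(manip.get_state()["contact_force"])
```

```text
at [0.6345 0.1106 0.0318] yaw 0.073 w 0.0291 t 22.4 -> units [-0.07  0.02  0.02] turn 0.01 tilt 0.12
at [0.6345 0.1106 0.0318] yaw 0.073 w 0.0291 t 22.4 -> units [-9.28 13.73 -0.02] turn 1.94 tilt 0.12
[-0.03296992  0.21996951 -0.10669721]
```

>>> apply_moves(commands=[-0.04, 0.0, 0.02, 0, 0, 0, 0, 0, 0, 0, 0, 0])

```text
clock: 22.55
position: [0.6338, 0.1106, 0.0313]
ee_rot: [-0.0, 0.999, 0.037, 0.002]
contact_force: [1.2, 0.8, 3.0]
width: 0.0292
```

>>> apply_moves(commands=[0, 0, 0, 0, 0, 0, 0, 0, 0, 0, 0, 0, 0, 0, 0, 0, 0, 0, 0, 0, 0, 0, 0, 0, 0, 0, -0.3, 0, 0, 0, 0, 0, -0.7, 0, 0, 0, 0, 0, -0.9, 0, 0, 0, 0, 0, -0.9, 0, 0, 0, 0, 0, -0.9, 0, 0, 0, 0, 0, -0.6, 0, 0, 0], jaw=0.4)

```text
clock: 23.55
position: [0.6334, 0.1107, 0.1623]
ee_rot: [-0.0, 0.999, 0.037, 0.002]
contact_force: [1.1, -0.2, -1.3]
width: 0.0596
```

>>> apply_moves(commands=[-0.3, 0.4, 0, 0, 0, 0, -0.6, 0.8, 0, 0, 0, 0, -0.65, 0.95, 0, 0, 0, 0, -0.65, 0.95, 0, 0, 0, 0, -0.65, 0.95, 0, 0, 0, 0, -0.65, 0.95, 0, 0, 0, 0, -0.65, 0.95, 0, 0, 0, 0, -0.65, 0.95, 0, 0, 0, 0, -0.65, 0.95, 0, 0, 0, 0, -0.65, 0.95, 0, 0, 0, 0, -0.65, 0.95, 0, 0, 0, 0, -0.65, 0.95, 0, 0, 0, 0, -0.65, 0.95, 0, 0, 0, 0, -0.6, 0.9, 0, 0, 0, 0, -0.4, 0.6, 0, 0, 0, 0, -0.2, 0.3, 0, 0, 0, 0, 0, 0, 0, 0, 0, 0.97, 0, 0, 0, 0, 0, 0.97, 0, 0, 0, 0, 0, 0, 0, 0, 0, 0, 0, 0])

```text
clock: 25.55
position: [0.3849, -0.3115, 0.1588]
ee_rot: [-0.0, 0.994, -0.107, -0.0]
contact_force: [-0.3, 0.6, 0.0]
width: 0.06
```

Run:
```python
from h import *
import pickle
go(.387,-.3205,.026,-.218)
f,c=grab("wrist"); save(f,"w6.png",s=1.5); pickle.dump(c,open("w6.pkl","wb"))
print([w2p(c,(.387,-.3205,z)) for z in(.092,.06,0)])
```

```text
at [ 0.3849 -0.3115  0.1588] yaw -0.214 w 0.0600 t 25.6 -> units [0.14 0.28 4.43] turn 0.02 tilt 0.07
[(np.float64(261.1440672486682), np.float64(209.75294808435305)), (np.float64(260.42916112227374), np.float64(196.69032858168137)), (np.float64(259.4634374578354), np.float64(179.06559535042518))]
```

View pics/w6.png

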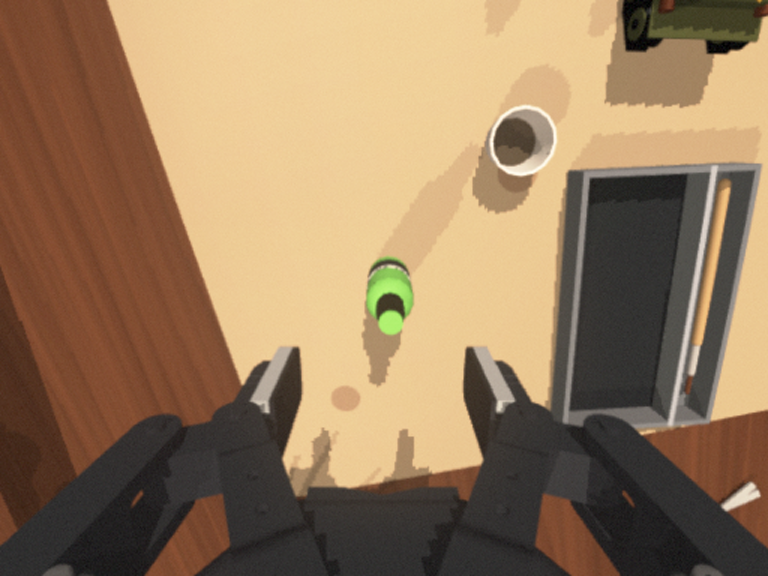

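Light green's tip (390,323)/1.5 shows it about 4 mm further along tool +y, so I correct for that. The tray's top corners are at (568,171) and (759,165).

>>> apply_moves(commands=[0.12, 0.4, 0.4, 0, 0, 0, 0, 0, 0.8, 0, 0, 0, 0, 0, 0.8, 0, 0, 0, 0, 0, 0.8, 0, 0, 0, 0, 0, 0.8, 0, 0, 0, 0, 0, 0.5, 0, 0, 0, 0, 0, 0.3, 0, 0, 0, 0, 0, 0, 0, 0, 0, 0, 0, 0, 0, 0, 0])

```text
clock: 26.5
position: [0.3866, -0.3252, 0.0273]
ee_rot: [0.0, 0.994, -0.108, 0.0]
contact_force: [0.5, -0.3, 0.2]
width: 0.0594
```

>>> apply_moves(commands=[0, 0, 0, 0, 0, 0, 0, 0, 0, 0, 0, 0, 0, 0, 0, 0, 0, 0, 0, 0, 0, 0, 0, 0, 0, 0, 0, 0, 0, 0], jaw=-1)

```text
clock: 27.0
position: [0.3868, -0.3252, 0.0282]
ee_rot: [0.001, 0.994, -0.109, 0.001]
contact_force: [0.0, 1.4, 5.7]
width: 0.029
```

Run:
```python
from h import *
go(.5636,.3406,None,-.218)
import pickle
c=pickle.load(open("w6.pkl","rb")); 
a=-.143;M=np.array([[np.cos(a),-np.sin(a)],[np.sin(a),np.cos(a)]])
for p,l in[((568,171),(-.044,.099)),((759,165),(.074,.099))]:
  q=p2w(c,p[0]/1.5,p[1]/1.5,.025)[:2]; print(q.round(4),"org",(q-M@l).round(4))
q1=p2w(c,568/1.5,171/1.5,.025);q2=p2w(c,759/1.5,165/1.5,.025);d=q2-q1;print("yaw",np.arctan2(d[1],d[0]),np.hypot(*d[:2]))
```

```text
at [ 0.3868 -0.3252  0.0282] yaw -0.218 w 0.0290 t 27.0 -> units [ 9.700e-01 -2.294e+01 -2.000e-02] turn 0.0 tilt 0.11
[ 0.5137 -0.2743] org [ 0.5431 -0.3786]
[ 0.6379 -0.2959] org [ 0.5506 -0.3834]
yaw -0.17229535713994382 0.12613008248509414
```

>>> apply_moves(commands=[0, 0, -0.3, 0, 0, 0, 0, 0, -0.7, 0, 0, 0, 0, 0, -0.8, 0, 0, 0, 0, 0, -0.8, 0, 0, 0, 0, 0, -0.8, 0, 0, 0, 0, -0.2, -0.6, 0, 0, 0, 0.03, -0.5, -0.4, 0, 0, 0, 0.04, -0.8, 0, 0, 0, 0, 0.04, -0.95, 0, 0, 0, 0, 0.04, -0.95, 0, 0, 0, 0, 0.04, -0.95, 0, 0, 0, 0, 0.04, -0.95, 0, 0, 0, 0, 0.04, -0.95, 0, 0, 0, 0, 0.04, -0.95, 0, 0, 0, 0, 0.04, -0.95, 0, 0, 0, 0, 0.04, -0.95, 0, 0, 0, 0, 0.04, -0.95, 0, 0, 0, 0, 0.04, -0.95, 0, 0, 0, 0, 0.04, -0.95, 0, 0, 0, 0, 0.04, -0.95, 0, 0, 0, 0])

```text
clock: 29.0
position: [0.4851, 0.0517, 0.1591]
ee_rot: [-0.0, 0.994, -0.108, -0.001]
contact_force: [0.0, -0.4, -0.1]
width: 0.0292
```

>>> apply_moves(commands=[0.04, -0.95, 0, 0, 0, 0, 0.04, -0.95, 0, 0, 0, 0, 0.04, -0.95, 0, 0, 0, 0, 0.04, -0.95, 0, 0, 0, 0, 0.04, -0.95, 0, 0, 0, 0, 0.04, -0.95, 0, 0, 0, 0, 0.04, -0.95, 0, 0, 0, 0, 0.04, -0.9, 0, 0, 0, 0, 0.04, -0.7, 0, 0, 0, 0, 0, -0.5, 0, 0, 0, 0, 0, -0.2, 0, 0, 0, 0, 0, 0, 0, 0, 0, 0])

```text
clock: 30.2
position: [0.5539, 0.3099, 0.159]
ee_rot: [0.0, 0.994, -0.108, -0.0]
contact_force: [-0.3, -0.7, -0.3]
width: 0.0289
```

Run:
```python
from h import *
go(.5636,.3406,.032,-.218)
```

```text
at [0.5539 0.3099 0.159 ] yaw -0.217 w 0.0289 t 30.2 -> units [ 0.1  -1.07  4.23] turn 0.01 tilt 0.06
```

>>> apply_moves(commands=[0.05, -0.5, 0, 0, 0, 0, 0.05, -0.4, 0, 0, 0, 0, 0, -0.17, 0, 0, 0, 0, 0, 0, 0, 0, 0, 0, 0, 0, 0.3, 0, 0, 0, 0, 0, 0.6, 0, 0, 0, 0, 0, 0.7, 0, 0, 0, 0, 0, 0.7, 0, 0, 0, 0, 0, 0.7, 0, 0, 0, 0, 0, 0.6, 0, 0, 0, 0, 0, 0.4, 0, 0, 0, 0, 0, 0.15, 0, 0, 0, 0, 0, 0.06, 0, 0, 0, 0, 0, 0, 0, 0, 0, 0, 0, 0, 0, 0, 0])

```text
clock: 31.7
position: [0.565, 0.3404, 0.034]
ee_rot: [-0.001, 0.994, -0.109, 0.001]
contact_force: [0.9, 0.3, 0.3]
width: 0.0292
```

Run:
```python
from h import *
go(.5636,.3406,.032,-.218); print(manip.get_state()["contact_force"])
go(.4337,-.0285,None,.045)
```

```text
at [0.565  0.3404 0.034 ] yaw -0.218 w 0.0292 t 31.7 -> units [-0.05  0.    0.07] turn 0.0 tilt 0.11
[0.92624998 0.3075746  0.29781016]
at [0.565  0.3404 0.034 ] yaw -0.218 w 0.0292 t 31.7 -> units [-1.62 12.95 -0.02] turn -1.75 tilt 0.11
```

>>> apply_moves(commands=[-0.04, 0.0, 0.06, 0, 0, 0, 0, 0, 0, 0, 0, 0])

```text
clock: 31.9
position: [0.564, 0.3408, 0.0322]
ee_rot: [-0.001, 0.994, -0.109, 0.001]
contact_force: [-0.6, 0.2, 2.6]
width: 0.029
```

>>> apply_moves(commands=[0, 0, 0, 0, 0, 0, 0, 0, 0, 0, 0, 0, 0, 0, 0, 0, 0, 0, 0, 0, 0, 0, 0, 0, 0, 0, -0.3, 0, 0, 0, 0, 0, -0.7, 0, 0, 0, 0, 0, -0.9, 0, 0, 0, 0, 0, -0.9, 0, 0, 0, 0, 0, -0.9, 0, 0, 0, 0, 0, -0.6, 0, 0, 0], jaw=0.4)

```text
clock: 32.9
position: [0.564, 0.3408, 0.1633]
ee_rot: [-0.001, 0.994, -0.109, 0.002]
contact_force: [0.1, 0.6, -0.3]
width: 0.0594
```

>>> apply_moves(commands=[-0.05, 0.4, 0, 0, 0, 0, -0.1, 0.8, 0, 0, 0, 0, -0.12, 0.95, 0, 0, 0, 0, -0.12, 0.95, 0, 0, 0, 0, -0.12, 0.95, 0, 0, 0, 0, -0.12, 0.95, 0, 0, 0, 0, -0.12, 0.95, 0, 0, 0, 0, -0.12, 0.95, 0, 0, 0, 0, -0.12, 0.95, 0, 0, 0, 0, -0.12, 0.95, 0, 0, 0, 0, -0.12, 0.95, 0, 0, 0, 0, -0.12, 0.95, 0, 0, 0, 0, -0.12, 0.95, 0, 0, 0, 0, -0.1, 0.8, 0, 0, 0, 0, 0, 0.3, 0, 0, 0, 0, 0, 0, 0, 0, 0, -0.85, 0, 0, 0, 0, 0, -0.9, 0, 0, 0, 0, 0, 0, 0, 0, 0, 0, 0, 0])

```text
clock: 34.8
position: [0.4342, -0.0226, 0.1598]
ee_rot: [-0.0, 1.0, 0.021, -0.0]
contact_force: [0.2, -1.0, -0.2]
width: 0.0598
```

Run:
```python
from h import *
import pickle
go(.4337,-.0285,.004,.045)
f,c=grab("wrist"); save(f,"w7.png",s=1.5); pickle.dump(c,open("w7.pkl","wb"))
print(w2p(c,(.4337,-.0285,.014)))
```

```text
at [ 0.4342 -0.0226  0.1598] yaw 0.042 w 0.0598 t 34.8 -> units [-0.02  0.2   5.19] turn -0.02 tilt 0.05
(np.float64(255.38606336445855), np.float64(180.36363535624662))
```

View pics/w7.png

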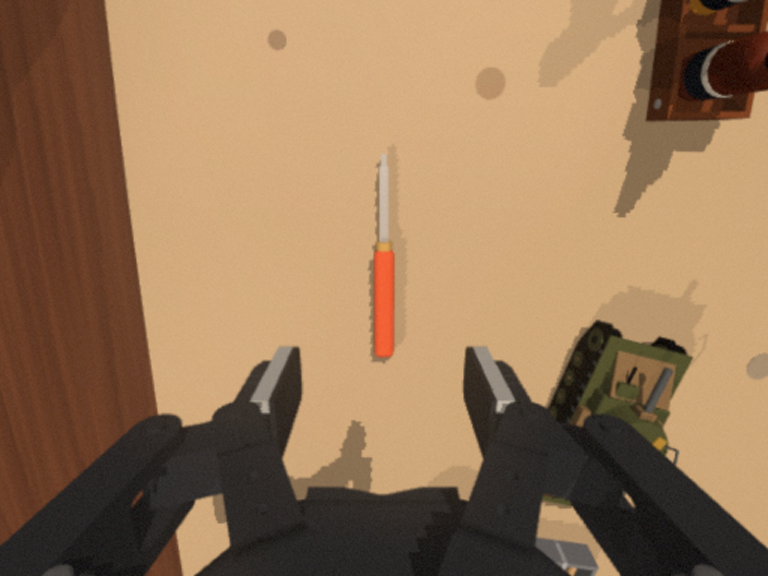

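The file handle runs from (384,243) to (384,357); its balance point is within about 1 mm of the prediction and it's aligned with the jaws.

>>> apply_moves(commands=[0, 0.17, 0.4, 0, 0, 0, 0, 0, 0.8, 0, 0, 0, 0, 0, 0.8, 0, 0, 0, 0, 0, 0.8, 0, 0, 0, 0, 0, 0.8, 0, 0, 0, 0, 0, 0.7, 0, 0, 0, 0, 0, 0.5, 0, 0, 0, 0, 0, 0.25, 0, 0, 0, 0, 0, 0.08, 0, 0, 0, 0, 0, 0, 0, 0, 0, 0, 0, 0, 0, 0, 0])

```text
clock: 35.95
position: [0.4355, -0.0281, 0.0069]
ee_rot: [0.0, 1.0, 0.022, 0.001]
contact_force: [0.7, -0.0, -0.0]
width: 0.0597
```

>>> apply_moves(commands=[0, 0, 0, 0, 0, 0, 0, 0, 0, 0, 0, 0, 0, 0, 0, 0, 0, 0, 0, 0, 0, 0, 0, 0, 0, 0, 0, 0, 0, 0, 0, 0, 0, 0, 0, 0], jaw=-1, newtons=40)

```text
clock: 36.55
position: [0.435, -0.028, 0.0068]
ee_rot: [0.0, 1.0, 0.022, 0.0]
contact_force: [-0.6, 0.2, 5.2]
width: 0.0137
```

Run:
```python
from h import *
go(.549,-.380,None,-.145)
```

```text
at [ 0.435  -0.028   0.0068] yaw 0.045 w 0.0137 t 36.5 -> units [ 3.27 11.89  0.  ] turn 1.26 tilt 0.04
```

>>> apply_moves(commands=[0, 0, -0.3, 0, 0, 0, 0, 0, -0.6, 0, 0, 0, 0, 0, -0.8, 0, 0, 0, 0, 0, -0.8, 0, 0, 0, 0, 0, -0.8, 0, 0, 0, 0.1, 0.2, -0.6, 0, 0, 0, 0.1, 0.5, -0.4, 0, 0, 0, 0.25, 0.8, 0, 0, 0, 0, 0.25, 0.9, 0, 0, 0, 0, 0.25, 0.9, 0, 0, 0, 0, 0.25, 0.9, 0, 0, 0, 0, 0.25, 0.9, 0, 0, 0, 0, 0.25, 0.9, 0, 0, 0, 0, 0.25, 0.9, 0, 0, 0, 0, 0.25, 0.9, 0, 0, 0, 0, 0.25, 0.9, 0, 0, 0, 0, 0.25, 0.9, 0, 0, 0, 0, 0.25, 0.9, 0, 0, 0, 0, 0.25, 0.7, 0, 0, 0, 0, 0.2, 0.4, 0, 0, 0, 0])

```text
clock: 38.55
position: [0.5525, -0.3728, 0.1353]
ee_rot: [0.0, 1.0, 0.022, 0.0]
contact_force: [-0.2, 0.4, 0.0]
width: 0.0133
```

>>> apply_moves(commands=[0, 0, 0, 0, 0, 0.63, 0, 0, 0, 0, 0, 0.63, 0, 0, 0, 0, 0, 0, 0, 0, 0, 0, 0, 0])

```text
clock: 38.95
position: [0.5522, -0.3706, 0.1354]
ee_rot: [-0.0, 0.997, -0.071, -0.0]
contact_force: [-0.2, 0.1, 0.1]
width: 0.0135
```

Run:
```python
from h import *
import pickle
go(.549,-.380,.012,-.145)
f,c=grab("wrist"); save(f,"w8.png",s=1.5); pickle.dump(c,open("w8.pkl","wb"))
```

```text
at [ 0.5522 -0.3706  0.1354] yaw -0.142 w 0.0135 t 39.0 -> units [-0.06  0.33  4.11] turn 0.02 tilt 0.03
```

View pics/w8.png

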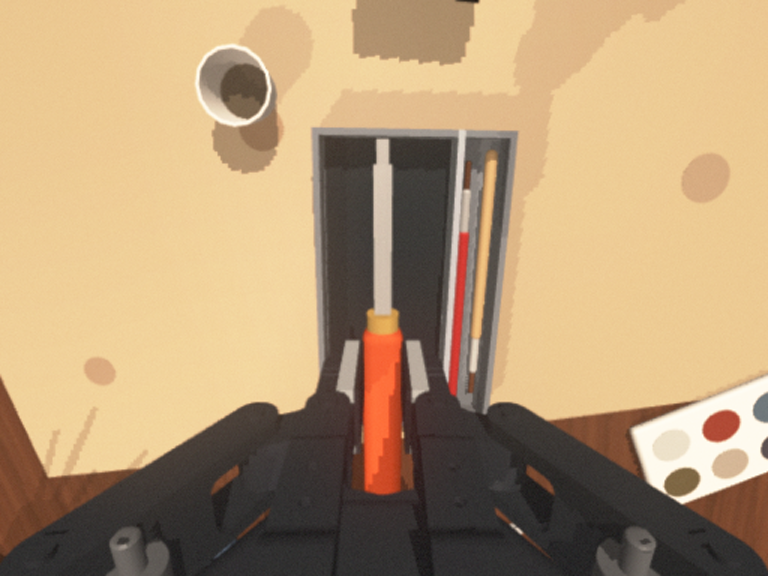

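The file is centred over the wide compartment (inner walls at columns ~323 and ~455, file at 383). Checking the tray's end position from rim corners (314,129) and (517,131).

Run:
```python
from h import *
import pickle
c=pickle.load(open("w8.pkl","rb"))
q1,q2=[p2w(c,p[0]/1.5,p[1]/1.5,.025)[:2] for p in[(314,129),(517,131)]]
d=q2-q1;a=np.arctan2(d[1],d[0]);M=np.array([[np.cos(a),-np.sin(a)],[np.sin(a),np.cos(a)]])
print(np.hypot(*d),a,[(q-M@l).round(4) for q,l in[(q1,(-.044,.099)),(q2,(.074,.099))]])
```

```text
0.11573568802553219 -0.14902295149892078 [array([ 0.5538, -0.3826]), array([ 0.5515, -0.3823])]
```

>>> apply_moves(commands=[0.08, 0.5, 0, 0, 0, 0, 0, 0, 0.3, 0, 0, 0, 0, 0, 0.6, 0, 0, 0, 0, 0, 0.7, 0, 0, 0, 0, 0, 0.7, 0, 0, 0, 0, 0, 0.7, 0, 0, 0, 0, 0, 0.5, 0, 0, 0, 0, 0, 0.35, 0, 0, 0, 0, 0, 0.2, 0, 0, 0, 0, 0, 0.08, 0, 0, 0, 0, 0, 0, 0, 0, 0, 0, 0, 0, 0, 0, 0])

```text
clock: 40.2
position: [0.5531, -0.3867, 0.0122]
ee_rot: [0.0, 0.997, -0.072, 0.001]
contact_force: [0.3, 0.3, 0.3]
width: 0.0136
```

Run:
```python
from h import *
go(.552,-.387,.011,-.147); print(manip.get_state()["contact_force"])
```

```text
at [ 0.5531 -0.3867  0.0122] yaw -0.144 w 0.0136 t 40.2 -> units [-0.03  0.02  0.04] turn 0.02 tilt 0.1
[0.29330363 0.27268936 0.3049757 ]
```

Lower 1 mm, release with a small opening, lift clear, then check.

>>> apply_moves(commands=[0, 0, 0.04, 0, 0, 0, 0, 0, 0, 0, 0, 0])

```text
clock: 40.4
position: [0.553, -0.3866, 0.0109]
ee_rot: [0.0, 0.997, -0.072, 0.001]
contact_force: [0.4, 0.0, 1.4]
width: 0.0135
```

>>> apply_moves(commands=[0, 0, 0, 0, 0, 0, 0, 0, 0, 0, 0, 0, 0, 0, 0, 0, 0, 0, 0, 0, 0, 0, 0, 0, 0, 0, -0.3, 0, 0, 0, 0, 0, -0.7, 0, 0, 0, 0, 0, -0.9, 0, 0, 0, 0, 0, -0.9, 0, 0, 0, 0, 0, -0.9, 0, 0, 0, 0, 0, -0.9, 0, 0, 0, -0.6, 0, -0.7, 0, 0, 0, -0.8, 0, -0.5, 0, 0, 0, -0.9, 0, 0, 0, 0, 0, -0.9, 0, 0, 0, 0, 0, -0.9, 0, 0, 0, 0, 0, -0.6, 0, 0, 0, 0, 0, 0, 0, 0, 0, 0, 0, 0, 0, 0, 0], jaw=-0.1)

```text
invalid input at $.commands: expected a multiple of 6 numbers
```

Run:
```python
from h import *
import cv2
f,c=grab("scene"); g,_=grab("top")
a=cv2.resize(f[100:320,80:400],None,fx=2.4,fy=2.4)[:, :768]
save(a,"fs.png")
l=cv2.resize(g[110:220,130:290],None,fx=2.5,fy=2.5); r=cv2.resize(g[110:220,280:440],None,fx=2.5,fy=2.5)
w,_=grab("wrist"); w=cv2.resize(w,(400,300))
save(np.vstack([np.hstack([l,r]),np.hstack([w,np.zeros_like(w)])]),"ft.png")
```

```text
(no output)
```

View pics/fs.png

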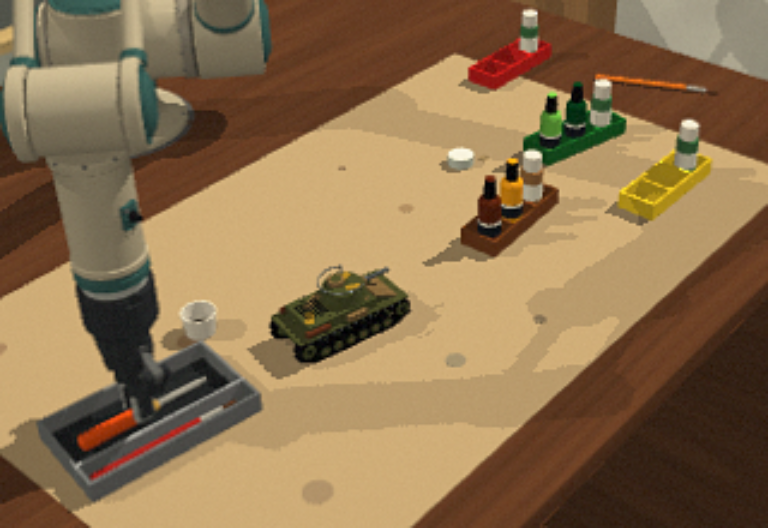

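View pics/ft.png

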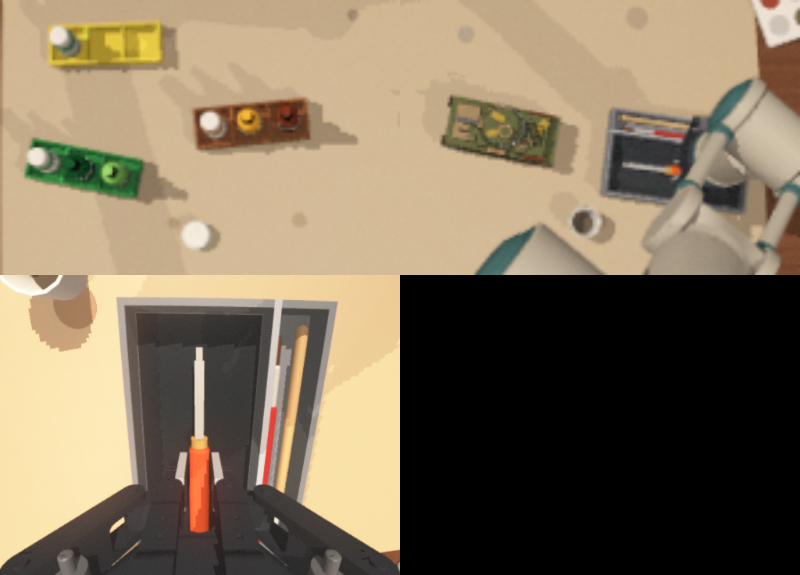

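The release call was refused because I miscounted a row, so the file is still held. All four bottles stand in their bays, and tank and cup look unmoved. Now the release again.

>>> apply_moves(commands=[0, 0, 0, 0, 0, 0, 0, 0, 0, 0, 0, 0, 0, 0, 0, 0, 0, 0, 0, 0, 0, 0, 0, 0, 0, 0, -0.3, 0, 0, 0, 0, 0, -0.7, 0, 0, 0, 0, 0, -0.9, 0, 0, 0, 0, 0, -0.9, 0, 0, 0, 0, 0, -0.9, 0, 0, 0, 0, 0, -0.9, 0, 0, 0, 0, 0, -0.7, 0, 0, 0, 0, 0, -0.3, 0, 0, 0, 0, 0, 0, 0, 0, 0, 0, 0, 0, 0, 0, 0], jaw=-0.1)

```text
clock: 41.95
position: [0.5521, -0.3859, 0.1774]
ee_rot: [-0.0, 0.997, -0.072, -0.001]
contact_force: [0.9, -0.4, -1.0]
width: 0.0386
```

Run:
```python
from h import *
import pickle
go(.552,-.387,.011,-.147); print(manip.get_state()["contact_force"])
w,c=grab("wrist"); save(w,"w9.png",s=1.2)
g,_=grab("top"); o=pickle.load(open("o.pkl","rb"))["top"][0]
for n,b in[("tank",(295,145,345,180)),("cup",(345,190,364,208))]:
  t=o[b[1]:b[3],b[0]:b[2]]; r=cv2.matchTemplate(g[b[1]-8:b[3]+8,b[0]-8:b[2]+8],t,cv2.TM_CCOEFF_NORMED); print(n,cv2.minMaxLoc(r)[1::2],"(8,8)=unmoved")
```

```text
at [ 0.5521 -0.3859  0.1774] yaw -0.144 w 0.0386 t 42.0 -> units [0.01 0.04 5.55] turn 0.02 tilt 0.08
[ 0.86480264 -0.36563777 -0.99658787]
tank (0.9986940026283264, (8, 8)) (8,8)=unmoved
cup (0.9969965219497681, (8, 8)) (8,8)=unmoved
```

View pics/w9.png

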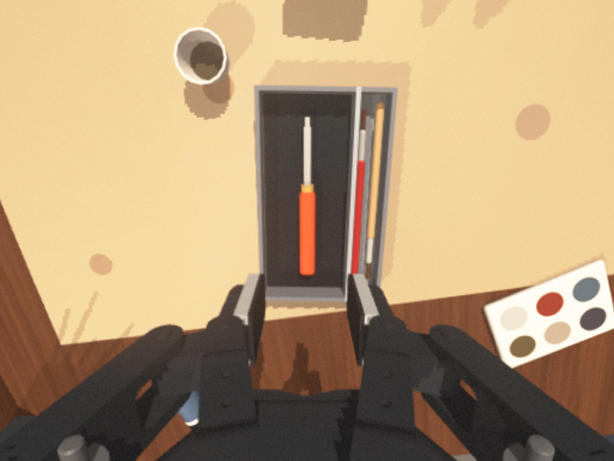

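The file (column 307, rows 117–275) lies flat and lengthwise in the wide compartment, and the gripper is clear. Handing in.

```bash
python3 -c "
from rig import manip
print(manip.sign_off())"
```

```text
the job is handed in; nothing more can be done
None
```

The job is done and handed in at about 42 s on the robot's clock. Dark green and light green are in the green rack, ochre and dark brown are in the brown rack, and the file lies flat and lengthwise in the tray's wide compartment.

- **Bottles:** the last scene and top pictures showed all four upright in their bays.
- **File:** the last wrist picture showed it released and lying clear of the walls.
- **Tank and cup:** matching the top picture against the first one found neither had moved, to the nearest pixel (about 3.4 mm).
- **Hand-in state:** the gripper was open and well clear. The largest force seen at the end of any call was about 7 N, while gripping.
- **Disagreements:** a rough first reading of the bottle tops in the scene camera was 9–13 mm off the top camera. Close-up wrist pictures agreed with the top camera to within a few millimetres, up to about 6 mm for the light green bottle, and I corrected for that.
- **Refused call:** one release call was refused because I miscounted a row. I repeated it and nothing was affected.

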